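# Stroke the hand punch, then hold its sprung slug-box lid at the set pointer

## Task

Show a customer the bench hand punch: press its lever all the way down to the stop and let it spring back up, free of the gripper. Then lift the sprung lid of the slug box, only part way, until the lid lies in line with the setting pointer beside it, and finish there, still holding the lid steady with the robot, so that the customer can look inside. Do not shift the pointer or the other things on the counter.

Things in the scene. Friction and masses are not known exactly. Their poses are not given: they have to be found in the camera images.
- punch: green bench hand punch, bolted down; place and yaw differ. Origin: centre of the underside of its base plate, 240 (x) x 340 (y) x 20 mm. Its -x is its front. On its +y side the press frame (column x 30 to 100 mm, top 245 mm) with the lever in the plane y = 110 mm; on its -y side the slug box, 150 x 150 mm, centre (5, -70) mm, under a steel lid 160 x 160 x 5 mm, 115 mm up.
- lever_pivot (a point): the lever's pivot, fixed in the punch frame at (50, 110, 220) mm; the axis runs along the punch's y.
- lever_grip (a point): centre of the lever's cross grip, a steel round bar 22 mm thick, 90 mm long, parallel to the punch's y, 180 mm from lever_pivot. At rest it stands in front (-x) of the pivot, 0.45 rad above level (298 mm over the counter); at the bottom stop 0.45 rad below level (142 mm over the counter).
- lever (a joint): lever angle in rad: 0 = up at rest (the spring holds it there), grows as the grip is pressed down, 0.9 = bottom stop. It takes about 3 N at the grip to start it and 10 N to hold it at the stop, more if overpressed; let go, it springs back to 0 in well under a second.
- lid_hinge (a point): middle of the lid's hinge line, at the far (+x) side of the slug box, fixed in the punch frame at (85, -70, 115) mm; the axis runs along the punch's y.
- lid_bar (a point): centre of the lid's bar handle: steel round bar 12 mm thick, 108 mm long, along the punch's y, on two 8 mm rods (50 mm either side of its middle), 50 mm in front of the lid's free edge. Lid shut: 210 mm in front (-x) of lid_hinge and 10 mm above it, 125 mm over the counter. It moves on an arc about lid_hinge. Axes turn with the lid: x from free edge to hinge, z out of the lid.
- lid (a joint): lid angle in rad: 0 = shut, grows as the free edge rises, 1.4 at most. Spring and weight pull it shut with about 4 N at the bar when shut and 4 to 8 N when raised; let go it falls shut.
- pointer_tip (a point): centre of the 20 mm ball at the tip of the setting pointer, a thin straight steel rod 18 mm beyond the lid's -y edge, outside a curved quadrant guard. It turns stiffly on the lid's hinge line; the tip is 160 mm from that line, so it stands beside the lid's free edge when the lid is at the mark. Axes turn with it: x from tip to hinge.
- pointer (a joint): pointer angle in rad, in the same sense and from the same zero as the lid's angle: the lid is at the mark when both angles are equal. Differs each time, 0.42 to 0.75.
- wrench: loose steel wrench 160 mm long lying in front of the punch, to be left alone; origin under its middle.
- screwdriver: loose screwdriver 180 mm long lying in front of the punch, to be left alone.
- spare_die: loose stepped steel die 28 mm wide, 30 mm tall, standing on the punch's base plate between box and lever, to be left alone; origin under its centre.
- carton: loose cardboard carton 90 x 70 x 60 mm at the punch's -y side, to be left alone; origin under its centre.
- oil_can: loose grey can 52 mm wide, 130 mm tall at the punch's +y side, to be left alone; origin under its centre.
- tape: loose black tape measure 66 mm wide, 35 mm tall, to be left alone; origin under its centre.
- hammer: loose hammer 260 mm long, to be left alone.

How it is judged:
By the outcome, as a careful person would: the job done as asked, in the order asked, and still so for the second after the job is handed in, while the arm keeps its last pose, push and grip.
It also fails if it takes over 61 s, if anything falls off the work surface, if the arm or the gripper's body presses on something with over 40 N, if the wrist force passes 120 N, or if a joint passes its speed limit or range.

## Robot

A 6-joint arm with a two-finger parallel gripper is mounted at the origin on the work surface. World frame = base frame: x ahead of the robot, y to its left, z up, the work surface at z = 0. Lengths are in mm, angles in rad, forces in N, time in s.
With the tool pointing down it reaches from about 300 to 775 mm from the base axis. Payload 14.6 kg.
Tool frame: the origin (TCP) lies between the finger pads; the fingertips stand 19 mm ahead of it and the grasp point (between the pads) is the TCP (manip.tcp_to_tips is the distance from the TCP to the fingertips, in mm); x points along the fingers, z is the direction in which the jaws open and shut, and the axes are right-handed (so a half turn about x gives the same grasp; the last joint's range is limited). The gripper opens to 94 mm and grips with 3 to 60 N. Pads are 16 mm wide; open, the fingers measure 119 mm over their backs; the gripper's body (75 mm by 177 mm) begins 78 mm behind the grasp point.
Start: joints at [1.249, 0.3, 1.521, -0, 1.321, -0.067], TCP at [138.626, 532.233, 224.446] pointing down, gripper open.
Joint ranges: [-3.03, 3.03], [-0.79, 2.21], [0.23, 2.52], [-1.04, 4.18], [0, 3.07], [-2.55, 2.55]. Speed limits (rad/s): [2.22, 2.22, 2.57, 3.14, 3.14, 3.14].

## Interface

Orientations are given as [roll, pitch, yaw] about the fixed x, y, z axes, in that order (R = Rz(yaw) Ry(pitch) Rx(roll)).
In Python, from cell import manip gives the robot as it stands.
- The arm moves only by the tool jog_arm, never from a script. Its argument "moves" is a list that holds one entry, the list of rows, each a list of 6 numbers: the shift along the world's x, y, z in mm, then the turn, a rotation vector about the world's x, y, z in degrees. In form: [[[dx, dy, dz, wx, wy, wz], ...]]. A call has 1 to 5 rows; each row shifts and turns the pose as measured when the row begins; what a row does not reach is not made up. A row lasts 1/10 s, in which the tool goes at most 50 mm and 8.59 degrees, less where a joint would pass 70% of its speed; a pose out of reach is approached as far as the arm can. A call is refused whole if a number of a shift passes 50 or a number of a turn 8.59, either way. A call with a gripper value outside its range is refused whole. "gripper" is the opening, from -1 (shut) to 1 (fully open), set as the call begins (left out, the last holds). The fingers move at their own pace and stop on an object; "squeeze" is the grip in N (left out, the last holds). Time passes only in rows, so rows that do not move let the fingers close. It gives the time, the measured TCP pose, the force and the opening at its end, in the units of the state.
- manip.read_state(): the state, without advancing time (a new reading comes with each control period).
- manip.camera(name): name is "scene" or "top" or "wrist"; returns (picture, depth): 480x640x3 uint8, blue, green, red; 480x640 float32, mm along the optical axis (not along the pixel's ray), 0 where there is no reading.
- manip.camera_params(name): a dict with "fx", "fy", "cx", "cy" (pixels), "dist" ([k1, k2, p1, p2, k3] as OpenCV has them; the pictures are not rectified), "rvec" (rotation vector, rad) and "tvec" (3), from world to camera coordinates, as OpenCV has them. Camera axes: x right, y down, z forward; pixel columns grow to the right and rows downward; lengths in mm; the calibration is good to about 2 mm. A picture is of the moment at which its call begins: read the wrist's pose just before it. camera_params takes no time and is no camera call; for the wrist camera it gives the pose at the moment of the call.
- manip.sign_off(): hands the job in, once; it reports no verdict.
The state is a dict: "clock": time; "joints": joint angles; "qd": joint speeds; "effort": joint torques, N m; "eef_pos": TCP position; "eef_rot": TCP orientation; "wrist_force": force on the tool from outside, world axes, zero at the start; "moment": the same for the moment, N m; "finger_gap": finger opening in mm.
Only numpy, scipy, OpenCV 4.12 (cv2) and the standard library are available. Lean on these libraries where they do the work, as an engineer would, in place of code of your own. Each camera call takes 0.05 s, during which the arm holds its last target. There are 200 camera calls.

## Working session

There is one attempt and no reset: what is moved stays moved. The work goes in short steps, Python scripts to look and compute and a tool call to move; the robot and the scene stay as the last step left them, time stands still between calls to the robot, and variables do not carry over. Pictures are saved under pics/ and viewed, about 8 in all and at most 12, crops included, and the job is handed in when it is done.

Besides the shell and the picture viewer there is one more tool, called after "Emit:" by a JSON object that holds its "fn" and its "kwargs". jog_arm: Moves the arm, as the interface text tells. Its arguments: {"type":"object","properties":{"moves":{"type":"array","items":{"type":"array","items":{"type":"array","items":{"type":"number"}}}},"gripper":{"type":"number"},"squeeze":{"type":"number"}},"required":["moves"]}

```bash
mkdir -p pics; ls; cat > h.py <<'E'
import numpy as np, cv2, pickle
from cell import manip
def grab(n,tag):
    p=manip.camera_params(n); im,d=manip.camera(n)
    pickle.dump((p,im,d),open(f'pics/{tag}.pkl','wb')); cv2.imwrite(f'pics/{tag}.png',im); return p,im,d
def load(tag): return pickle.load(open(f'pics/{tag}.pkl','rb'))
def KD(p): return np.array([[p['fx'],0,p['cx']],[0,p['fy'],p['cy']],[0,0,1.]]),np.array(p['dist'],float)
def Rt(p): return cv2.Rodrigues(np.array(p['rvec'],float))[0],np.array(p['tvec'],float).ravel()
def cloud(p,d):
    K,D=KD(p);R,t=Rt(p);v,u=np.mgrid[0:480,0:640]
    n=cv2.undistortPoints(np.stack([u.ravel(),v.ravel()],1).astype(np.float64)[:,None],K,D).reshape(480,640,2)
    c=np.dstack([n*d[...,None],d]); return (c-t)@R   # R^T(c-t)
def proj(p,X):
    K,D=KD(p); return cv2.projectPoints(np.array(X,float).reshape(-1,1,3),np.array(p['rvec'],float),np.array(p['tvec'],float),K,D)[0].reshape(-1,2)
E
python3 - <<'E'
from h import *
s=manip.read_state();print(s)
a=grab('scene','s0');b=grab('top','t0')
for p,im,d in(a,b):
    R,t=Rt(p);print(-R.T@t, (d==0).mean())
cv2.imwrite('pics/both.png',cv2.resize(np.vstack([a[1],b[1]]),(400*1,600)) )
E
```

```text
pics
{'clock': 0.0, 'joints': array([ 1.24941526e+00,  3.00491586e-01,  1.52158367e+00, -1.44854067e-05,
        1.32068169e+00, -6.66000081e-02]), 'qd': array([-0.00019003, -0.00128476, -0.00042551,  0.00036187,  0.00077806,
        0.00111697]), 'effort': array([-5.91348726e-04, -5.31809950e+01, -3.52727580e+01,  7.08236382e-02,
        2.43831240e-02, -1.15288944e-04]), 'eef_pos': array([138.54942743, 532.01740534, 223.87398158]), 'eef_rot': array([ 3.08704277,  1.56963195, -1.88012367]), 'wrist_force': array([-0.2037031 ,  0.12905542,  0.20169109]), 'moment': array([-0.05304663,  0.03541425,  0.03874597]), 'finger_gap': 94.42926921803745}
[1500.8787876     9.38911102 1252.95897602] 0.010869140625
[ 364.08084228   86.21741564 1224.00154304] 0.0040071614583333335
```

View pics/s0.png

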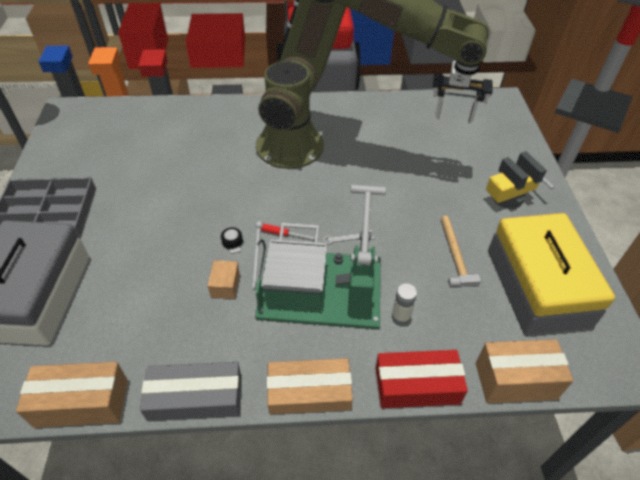

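View pics/t0.png

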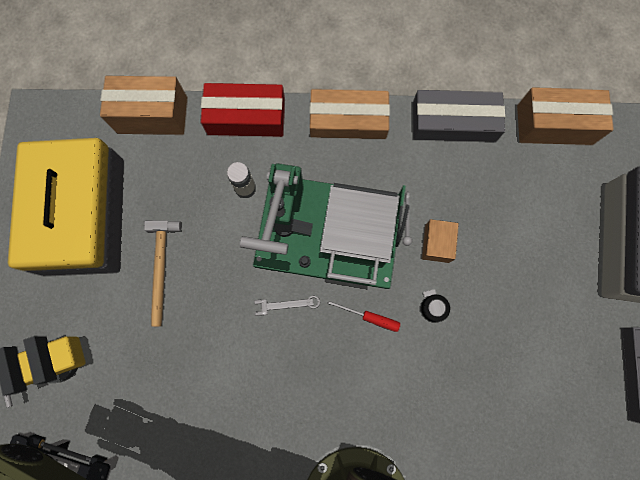

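Scene and top views: the punch's front faces the robot, with the lever grip at about (263,244), the lid bar at about (353,283) and the pointer ball at about (407,241) in the top view. The wrench and screwdriver lie in front, at rows 300–325. Next I'll fit the punch pose.

```bash
python3 - <<'E'
from h import *
p,im,d=load('t0');W=cloud(p,d)
hsv=cv2.cvtColor(im,cv2.COLOR_BGR2HSV)
g=(hsv[...,0]>50)&(hsv[...,0]<90)&(hsv[...,1]>90)
z=W[...,2]
base=g&(abs(z-20)<6); P=W[base][:,:2]
print('green z',np.percentile(z[base],[5,50,95]),base.sum())
r=cv2.minAreaRect(P.astype(np.float32));print('base rect',r,cv2.boxPoints(r))
lid=(abs(z-115)<14);lid[:, :300]=0;lid[:,420:]=0;lid[:180]=0;lid[270:]=0
L=W[lid];print('lid rect',cv2.minAreaRect(L[:,:2].astype(np.float32)),np.median(L[:,2]))
def reg(n,u0,u1,v0,v1,z0,z1):
    m=np.zeros(z.shape,bool);m[v0:v1,u0:u1]=1;m&=(z>z0)&(z<z1);Q=W[m]
    print(n,m.sum(),Q.mean(0),Q.max(0),cv2.minAreaRect(Q[:,:2].astype(np.float32)))
reg('grip',235,295,232,256,270,340)
reg('bar',322,390,262,292,100,140)
reg('ball',398,418,230,250,120,260)
for n,b in dict(can=(225,260,155,200,20,150),carton=(420,462,215,265,30,80),tape=(415,455,285,325,15,60),die=(296,312,254,270,30,70),driver=(325,405,296,335,5,60),wrench=(250,322,290,318,3,40)).items(): reg(n,*b)
E
```

```text
green z [16.22004622 20.13517931 23.93353533] 4462
base rect ((605.1356201171875, 37.31407165527344), (424.327880859375, 287.031494140625), 82.30542755126953) [[ 434.505   -153.72386]
 [ 718.952   -192.15517]
 [ 775.76624  228.352  ]
 [ 491.3192   266.78333]]
lid rect ((622.6392211914062, 23.898544311523438), (249.98951721191406, 206.4286346435547), 88.01606750488281) 117.7841400934565
grip 620 [539.99136947 199.12698474 305.24830732] [566.83863219 244.80215379 312.86531013] ((547.9271850585938, 198.62179565429688), (89.72791290283203, 40.18233871459961), 81.8284912109375)
bar 372 [507.64805604  17.85206393 128.04952831] [541.44437821  76.51015865 136.67082399] ((513.9721069335938, 7.807392120361328), (51.08295822143555, 137.6364288330078), 1.852921485900879)
ball 157 [582.31884097 -82.17894758 195.47045257] [613.75791776 -73.51784325 227.25086934] ((587.8820190429688, -82.82989501953125), (51.76373291015625, 18.605911254882812), 0.5009191036224365)
can 668 [733.4063118  285.76350292 104.99410358] [765.96467939 314.84180678 136.99533084] ((740.771728515625, 289.082275390625), (50.407
[... 328 characters left out ...]
22435   41.2935131 ] ((447.812744140625, -182.5288543701172), (64.61666870117188, 64.36874389648438), 89.3980941772461)
die 100 [551.01971177 132.35895505  42.52209032] [564.57694559 146.21140145  55.11634105] ((551.9949951171875, 132.90187072753906), (26.611026763916016, 24.92620277404785), 88.9751205444336)
driver 520 [420.2715109 -34.7362568  19.9432207] [471.50683157  71.63141956  30.47943178] ((428.67633056640625, -16.453704833984375), (85.61583709716797, 175.8714599609375), 0.2799663543701172)
wrench 651 [449.19600876 178.11383399   6.69956646] [485.10304177 265.28691105  14.32840011] ((451.5721740722656, 177.73558044433594), (65.65567779541016, 173.80682373046875), 1.3857641220092773)
```

```bash
python3 - <<'E'
from h import *
p,im,d=load('t0')
c=cv2.resize(im[150:300,230:420],None,fx=4,fy=4,interpolation=cv2.INTER_CUBIC)
for k in range(0,760,40): cv2.putText(c,str(230+k//4),(k,10),0,.35,(0,0,255)); 
for k in range(0,600,40): cv2.putText(c,str(150+k//4),(0,k+5),0,.35,(0,0,255))
cv2.imwrite('pics/tc.png',c)
E
```

```text
(no output)
```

View pics/tc.png

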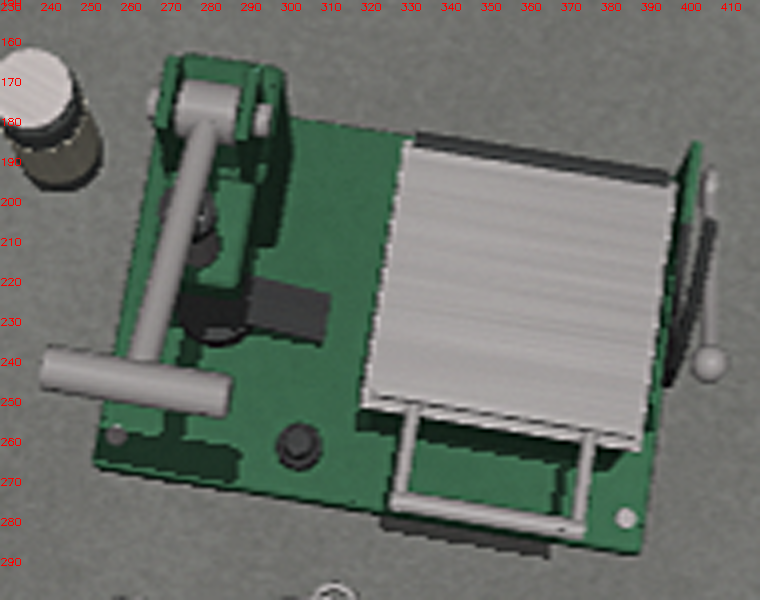

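The crop shows the lid, bar, grip and base corners clearly, with the pointer ball at crop (709,363). I'll fit the pose from these points.

```bash
cat >> h.py <<'E'
def T(pose,X):
    x,y,a=pose;X=np.atleast_2d(np.array(X,float));c,s=np.cos(a),np.sin(a)
    return X@np.array([[c,-s,0],[s,c,0],[0,0,1]]).T+[x,y,0]
E
python3 - <<'E'
from h import *
from scipy.optimize import least_squares
p,im,d=load('t0')
C=np.array([[95,463],[638,553],[405,142],[676,185],[640,437],[366,393],[487,514],[135,381]])
uv=(C+.5)/4-.5+[230,150]
M=[[-120,170,20],[-120,-170,20],[85,10,118],[85,-150,118],[-75,-150,118],[-75,10,118],[-125,-70,125],[50-180*np.cos(.45),110,220+180*np.sin(.45)]]
f=lambda q:(proj(p,T(q,M))-uv).ravel()
r=least_squares(f,[635,74,-.14],loss='soft_l1');q=r.x
print(q,np.degrees(q[2]));print(f(q).reshape(-1,2).round(1))
b=(np.array([709,363])+.5)/4-.5+[230,150]
g=lambda w:(proj(p,T(q,[85-160*np.cos(w[0]),w[1],115+160*np.sin(w[0])]))-b).ravel()
r=least_squares(g,[.6,-170]);print('pointer',r.x,r.cost)
np.save('q.npy',q)
sp,sim,_=load('s0')
print('grip',T(q,M[7]),'bar',T(q,M[6]),'hinge',T(q,[85,-70,115]))
for a in(.4,.5,.6,.7): print(a,proj(sp,T(q,[85-160*np.cos(a),-168,115+160*np.sin(a)])),proj(p,T(q,[85-160*np.cos(a),-168,115+160*np.sin(a)])))
E
```

```text
[ 6.35977261e+02  7.62160764e+01 -1.39149734e-01] -7.972692450609163
[[-1.3  0.1]
 [ 0.9  0. ]
 [-0.1 -1.3]
 [ 0.5 -1.3]
 [ 0.2  3.3]
 [-1.6  3. ]
 [ 0.1 -0.2]
 [ 0.4 -0.3]]
pointer [   0.66457582 -168.26183764] 0.0
grip [[540.23724272 200.69853552 298.29379614]] bar [[502.4763965   24.23031592 125.        ]] hinge [[710.44659679  -4.89691861 115.        ]]
0.4 [[260.76583476 227.73717686]] [[402.62789339 253.43185891]]
0.5 [[259.97915788 226.13264317]] [[404.13778373 249.0491133 ]]
0.6 [[259.11411454 225.07939227]] [[405.71022194 243.97677697]]
0.7 [[258.17633896 224.60633646]] [[407.3260812  238.25905957]]
```

```bash
python3 - <<'E'
from h import *
from scipy.spatial.transform import Rotation as Ro
from scipy.optimize import least_squares
p,im,d=load('t0')
C=np.array([[95,463],[638,553],[405,142],[676,185],[638,449],[363,406],[487,514],[135,381]])
uv=(C+.5)/4-.5+[230,150]
M=[[-120,170,20],[-120,-170,20],[85,10,118],[85,-150,118],[-75,-150,116],[-75,10,116],[-125,-70,125],[50-180*np.cos(.45),110,220+180*np.sin(.45)]]
f=lambda q:(proj(p,T(q,M))-uv).ravel()
q=least_squares(f,[635,74,-.14],loss='soft_l1').x
print(q,np.degrees(q[2]));print(f(q).reshape(-1,2).round(1));np.save('q.npy',q)
s=manip.read_state();R=Ro.from_euler('xyz',s['eef_rot']);print(R.as_matrix().round(3))
for sg in(1,-1):
    z=sg*np.array([np.cos(q[2]),np.sin(q[2]),0]);x=np.array([0,0,-1.]);y=np.cross(z,x)
    G=Ro.from_matrix(np.stack([x,y,z],1));print(sg,np.degrees((G*R.inv()).as_rotvec()).round(1))
for th in np.arange(.45,-.5,-.15): print(th.round(2),T(q,[50-180*np.cos(th),85,220+180*np.sin(th)+11+19]).round(1))
E
```

```text
[ 6.35366346e+02  7.63411245e+01 -1.40558547e-01] -8.053411494610058
[[-1.4  0.2]
 [ 0.8  0.3]
 [-0.1 -1.1]
 [ 0.5 -0.9]
 [ 0.4  0.8]
 [-0.9  0.1]
 [-0.1  0.1]
 [ 0.2 -0.1]]
[[-0.    -0.968  0.252]
 [-0.001  0.252  0.968]
 [-1.     0.    -0.001]]
1 [  0.   -0.1 -83.5]
-1 [ 0.1  0.  96.5]
0.45 [[536.3 176.2 328.3]]
0.3 [[526.5 177.6 303.2]]
0.15 [[520.6 178.4 276.9]]
0.0 [[518.6 178.7 250. ]]
-0.15 [[520.6 178.4 223.1]]
-0.3 [[526.5 177.6 196.8]]
-0.45 [[536.3 176.2 171.7]]
```

Emit:
{"fn": "jog_arm", "kwargs": {"moves": [[[20,-36,40,0,0,-8.4],[35,-36,40,0,0,-8.4],[40,-36,40,0,0,-8.4],[40,-36,40,0,0,-8.4],[40,-36,20,0,0,-8.4]]], "gripper": -1, "squeeze": 20}}

```text
clock: 0.6
eef_pos: [277.4, 383.5, 367.8]
eef_rot: [3.113, 1.559, -2.601]
wrist_force: [-0.7, 0.3, -0.6]
finger_gap: 57.4
```

Emit:
{"fn": "jog_arm", "kwargs": {"moves": [[[40,-36,0,0,0,-8.4],[40,-36,0,0,0,-8.4],[40,-36,0,0,0,-8.4],[40,-36,0,0,0,-8.4],[10,-20,0,0,0,-8.4]]]}}

```text
clock: 1.1
eef_pos: [437.9, 225.6, 369.3]
eef_rot: [3.019, 1.563, 2.835]
wrist_force: [-0.2, 1.2, 0.3]
finger_gap: 17.1
```

```bash
python3 - <<'E'
from h import *
from scipy.spatial.transform import Rotation as Ro
s=manip.read_state();q=np.load('q.npy');print(s['clock'],s['eef_pos'],s['wrist_force'],s['finger_gap'],s['joints'].round(2))
R=Ro.from_euler('xyz',s['eef_rot']);z=np.array([np.cos(q[2]),np.sin(q[2]),0]);x=np.array([0,0,-1.]);G=Ro.from_matrix(np.stack([x,np.cross(z,x),z],1));print(np.degrees((G*R.inv()).as_rotvec()))
p,im,d=grab('wrist','w1');R,t=Rt(p);print('cam',-R.T@t,R[2])
E
```

```text
1.1 [437.85746764 225.64956454 369.32088809] [-0.24306532  1.17413868  0.29356521] 17.09297126063527 [0.4  0.1  1.43 0.01 1.62 0.58]
[-0.13324896 -0.45555036  2.50193695]
cam [452.38913347 300.38797857 529.69358257] [-0.05629318 -0.25456769 -0.96541513]
```

View pics/w1.png

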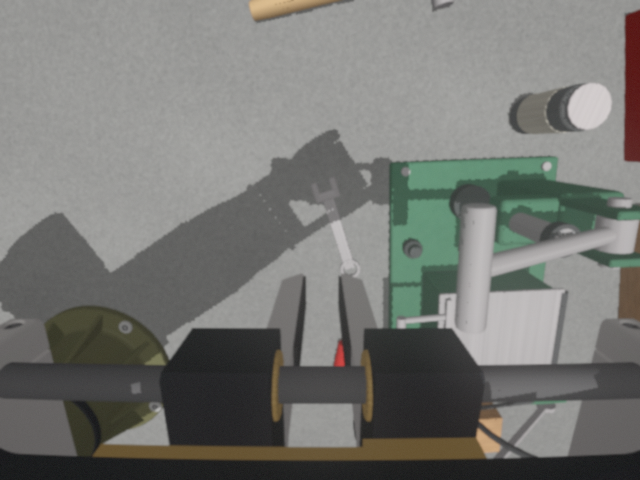

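The wrist view shows the grip at columns 457–497, rows 200–330, and the base corner at (390,162). I'll compare these with the model projection.

```bash
python3 - <<'E'
from h import *
p,im,d=load('w1');q=np.load('q.npy');gx,gz=50-180*np.cos(.45),220+180*np.sin(.45)
print(proj(p,T(q,[[gx,155,gz],[gx,65,gz],[-120,170,20],[120,170,20]])).round(0))
W=cloud(p,d);m=np.zeros(d.shape,bool);m[208:325,458:495]=1;m&=W[...,2]>285
Q=W[m];print(Q.max(0),np.percentile(Q[:,2],95))
E=Q-[q[0],q[1],0];c,s=np.cos(q[2]),np.sin(q[2]);Pp=np.stack([E[:,0]*c+E[:,1]*s,-E[:,0]*s+E[:,1]*c],1);print(np.percentile(Pp,[2,50,98],0), (gx,gz))
E
```

```text
[[480. 204.]
 [471. 327.]
 [392. 162.]
 [560. 156.]]
[558.80940208 300.38797857 529.69358257] 309.64209023466105
[[-124.12617375   73.7562807 ]
 [-116.64629588  116.27589633]
 [-103.35888431  152.72606096]] (np.float64(-112.08047842348185), np.float64(298.2937961400214))
```

Two views agree on the grip to within 2 px, with its top at 309.6 mm (309 expected). Next I'll move above the press point.

Emit:
{"fn": "jog_arm", "kwargs": {"moves": [[[40,-20,0,0,0,2.5],[40,-20,0,0,0,0],[18,-9,-5,0,0,0],[0,0,-8,0,0,0],[0,0,0,0,0,0]]]}}

```text
clock: 1.65
eef_pos: [539.1, 172.0, 354.3]
eef_rot: [-3.14, 1.56, 2.992]
wrist_force: [0.9, -0.1, -0.6]
finger_gap: 0.3
```

Emit:
{"fn": "jog_arm", "kwargs": {"moves": [[[-3,4,-14,0,0,0],[-3,0,-12,0,0,0],[-7,1,-20,0,0,0],[-7,1,-20,0,0,0],[-3,1,-20,0,0,0]]]}}

```text
clock: 2.15
eef_pos: [511.1, 182.4, 271.1]
eef_rot: [2.846, 1.566, 2.701]
wrist_force: [-2.1, -2.5, 5.9]
finger_gap: 0.5
```

Emit:
{"fn": "jog_arm", "kwargs": {"moves": [[[6,-2,-15,0,0,0],[2,-1,-20,0,0,0],[2,0,-20,0,0,0]]]}}

```text
clock: 2.45
eef_pos: [516.3, 182.4, 217.5]
eef_rot: [2.749, 1.565, 2.61]
wrist_force: [0.7, -4.2, 7.3]
finger_gap: 0.5
```

Emit:
{"fn": "jog_arm", "kwargs": {"moves": [[[8,-2,-13,0,0,0],[7,-1,-13,0,0,0],[6,-1,-12,0,0,0]]]}}

```text
clock: 2.75
eef_pos: [533.8, 181.4, 180.6]
eef_rot: [2.724, 1.563, 2.59]
wrist_force: [-5.6, -0.8, 8.2]
finger_gap: 0.4
```

Emit:
{"fn": "jog_arm", "kwargs": {"moves": [[[2,-2,-5,0,0,0],[1,0,-4,0,0,0],[0,0,-3,0,0,0]]]}}

```text
clock: 3.05
eef_pos: [536.7, 181.6, 172.1]
eef_rot: [1.514, 1.566, 1.384]
wrist_force: [2.6, -7.8, 12.1]
finger_gap: 0.5
```

Emit:
{"fn": "jog_arm", "kwargs": {"moves": [[[0,0,-3,0,0,0],[0,0,-3,0,0,0]]]}}

```text
clock: 3.25
eef_pos: [536.9, 181.7, 171.2]
eef_rot: [0.43, 1.562, 0.303]
wrist_force: [-8.4, -10.5, 24.3]
finger_gap: 0.5
```

The TCP stalled at z = 171.2 mm while the force rose from 12 to 24 N, so the lever is on its stop. I'll let it up along the arc.

Emit:
{"fn": "jog_arm", "kwargs": {"moves": [[[-7,0,25,0,0,0],[-8,-1,30,0,0,0],[-1,-1,35,0,0,0],[5,0,40,0,0,0],[0,0,45,0,0,0]]]}}

```text
clock: 3.75
eef_pos: [520.0, 183.4, 352.6]
eef_rot: [0.477, 1.562, 0.356]
wrist_force: [0.6, 0.0, 0.2]
finger_gap: 0.4
```

Emit:
{"fn": "jog_arm", "kwargs": {"moves": [[[0,0,35,0,0,0],[-20,-20,15,0,0,0],[-20,-45,0,0,0,0],[-10,-45,0,0,0,0],[-5,-30,0,0,0,0]]], "gripper": 0.0}}

```text
clock: 4.25
eef_pos: [458.5, 46.8, 413.3]
eef_rot: [0.403, 1.549, 0.296]
wrist_force: [-0.6, -0.6, -0.2]
finger_gap: 37.0
```

```bash
python3 - <<'E'
from h import *
from scipy.spatial.transform import Rotation as Ro
s=manip.read_state();q=np.load('q.npy');print(s['clock'],s['eef_pos'],s['wrist_force'],s['finger_gap'],s['joints'].round(2))
R=Ro.from_euler('xyz',s['eef_rot']);z=np.array([np.cos(q[2]),np.sin(q[2]),0]);x=np.array([0,0,-1.]);G=Ro.from_matrix(np.stack([x,np.cross(z,x),z],1));print('turn',np.degrees((G*R.inv()).as_rotvec()))
p,im,d=grab('wrist','w2');a=grab('top','t2')
gx,gz=50-180*np.cos(.45),220+180*np.sin(.45)
print('grip',proj(p,T(q,[[gx,155,gz],[gx,65,gz]])),'bar',proj(p,T(q,[-125,-70,125])),T(q,[-125,-70,125]))
v=np.hstack([im,cv2.resize(a[1][140:300,220:433],(640,480))]);cv2.imwrite('pics/v2.png',cv2.resize(v,(800,300)))
E
```

```text
4.25 [458.47805813  46.80773422 413.25459016] [-0.55048934 -0.64555598 -0.1625346 ] 37.003658855809604 [0.02 0.01 1.42 0.01 1.68 0.13]
turn [-0.34802028  1.21359448 -1.93299766]
grip [[416.31062352 -49.08830146]
 [405.61734021  89.76993223]] bar [[353.11662771 222.07442563]] [[501.79237593  24.54349333 125.        ]]
```

View pics/v2.png

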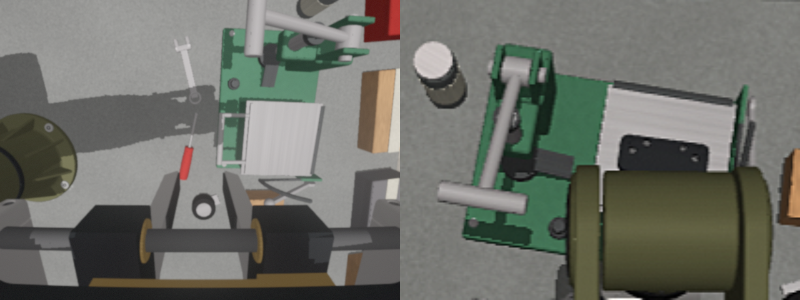

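Lever is back at its rest position in both views, and free. The bar sits at about (353,224) in the wrist view, against (353,222) predicted. Next I'll zoom in for bar height and pointer angle.

```bash
python3 - <<'E'
from h import *
p,im,d=load('w2');q=np.load('q.npy')
c=im[150:350,330:530].copy();c=cv2.resize(c,(600,600),interpolation=cv2.INTER_CUBIC)
cv2.imwrite('pics/v3.png',c)
W=cloud(p,d);E=W-[q[0],q[1],0];cs,sn=np.cos(q[2]),np.sin(q[2]);X=E[...,0]*cs+E[...,1]*sn;Y=-E[...,0]*sn+E[...,1]*cs;Z=W[...,2]
m=(abs(X+125)<12)&(abs(Y+70)<40)&(Z>95)&(Z<150);print('bar',m.sum(),np.percentile(X[m],[2,50,98]),np.percentile(Z[m],[5,50,95]))
m=(Y<-160)&(Y>-182)&(Z>125)&(X>-100)&(X<100)&(Z<300);print('ptr',m.sum())
v,u=np.nonzero(m);print(u.min(),u.max(),v.min(),v.max()) if m.any() else 0
for a in(.55,.6,.65,.7,.75): print(a,((proj(p,T(q,[85-160*np.cos(a),-168,115+160*np.sin(a)]))-[330,150]+.5)*3-.5).round(1))
E
```

```text
bar 565 [-132.04131181 -126.80660464 -120.69507337] [125.84182249 129.466268   131.36581278]
ptr 686
414 503 290 327
0.55 [[263.2 506.5]]
0.6 [[279.2 514.7]]
0.65 [[296.3 523. ]]
0.7 [[314.6 531.1]]
0.75 [[333.9 539.2]]
```

View pics/v3.png

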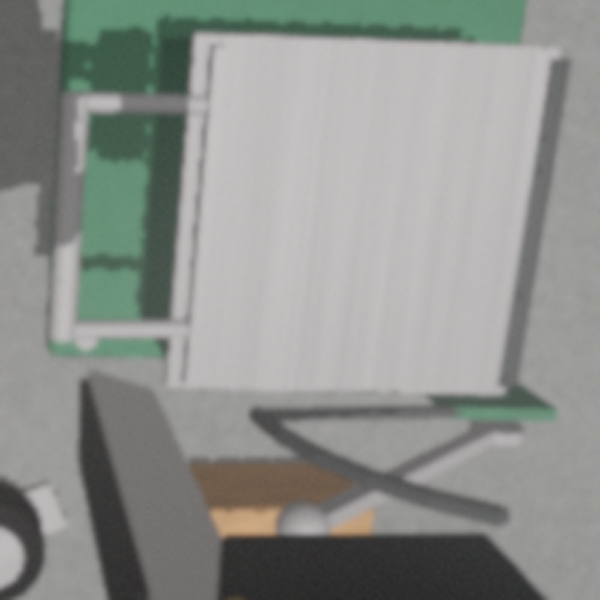

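Ball at crop (303,523), which gives a pointer angle of about 0.667, against 0.665 from the top view. Bar top is at 131 mm, so its centre is at 125 as expected. I'll approach the bar.

Emit:
{"fn": "jog_arm", "kwargs": {"moves": [[[28,-13,-40,-0.3,1.2,-1.9],[14,-8,-40,0,0,0],[0,0,-45,0,0,0],[0,0,-45,0,0,0],[0,0,-10,0,0,0]]], "gripper": 0.0}}

```text
clock: 4.85
eef_pos: [499.6, 29.7, 231.6]
eef_rot: [0.315, 1.562, 0.176]
wrist_force: [-0.2, 0.1, -0.4]
finger_gap: 47.1
```

```bash
cat > st.py <<'E'
from h import *
from scipy.spatial.transform import Rotation as Ro
s=manip.read_state();q=np.load('q.npy');print(s['clock'],s['eef_pos'].round(1),s['wrist_force'].round(1),s['moment'].round(2),s['finger_gap'])
R=Ro.from_euler('xyz',s['eef_rot']);z=np.array([np.cos(q[2]),np.sin(q[2]),0]);x=np.array([0,0,-1.]);G=Ro.from_matrix(np.stack([x,np.cross(z,x),z],1));print('turn',np.degrees((G*R.inv()).as_rotvec()).round(2))
print('to bar',(T(q,[-125,-70,125])[0]-s['eef_pos']).round(1))
E
python3 st.py
```

```text
4.85 [499.6  29.7 231.6] [-0.2  0.1 -0.4] [-0.04  0.04  0.02] 47.11118907598899
turn [-0.09  0.5  -0.06]
to bar [   2.2   -5.1 -106.6]
```

Emit:
{"fn": "jog_arm", "kwargs": {"moves": [[[2,-4,-30,0,0.5,0],[0,-1,-30,0,0,0],[0,0,-25,0,0,0],[0,0,-12,0,0,0],[0,0,0,0,0,0]]]}}

```text
clock: 5.35
eef_pos: [503.5, 29.4, 138.0]
eef_rot: [0.445, 1.564, 0.311]
wrist_force: [-0.4, -0.3, 0.2]
finger_gap: 46.9
```

```bash
python3 st.py
```

```text
5.35 [503.5  29.4 138. ] [-0.4 -0.3  0.2] [-0.03  0.08  0.03] 46.856711234567435
turn [-0.12  0.37 -0.38]
to bar [ -1.7  -4.8 -13. ]
```

Emit:
{"fn": "jog_arm", "kwargs": {"moves": [[[-2,-5,-10,0,0.4,-0.4],[0,0,-4,0,0,0],[0,0,0,0,0,0]]]}}

```text
clock: 5.65
eef_pos: [503.1, 24.6, 126.8]
eef_rot: [0.597, 1.566, 0.457]
wrist_force: [0.3, 0.4, 0.1]
finger_gap: 46.8
```

Emit:
{"fn": "jog_arm", "kwargs": {"moves": [[[0,0,0,0,0,0],[0,0,0,0,0,0],[0,0,0,0,0,0],[0,0,0,0,0,0]]], "gripper": -1, "squeeze": 30}}

```text
clock: 6.05
eef_pos: [503.8, 24.5, 128.4]
eef_rot: [0.442, 1.564, 0.301]
wrist_force: [-0.1, -0.7, 0.2]
finger_gap: 18.4
```

```bash
python3 st.py; python3 - <<'E'
from h import *
q=np.load('q.npy')
for a in np.arange(0,.68,.095).tolist()+[.666]:
    c,s=np.cos(a),np.sin(a);print(round(a,3),T(q,[85-210*c+10*s,-70,115+210*s+10*c]).round(1))
E
```

```text
6.05 [503.8  24.5 128.4] [-0.1 -0.7  0.2] [-0.08  0.15 -0.  ] 18.369407126421677
turn [-0.12  0.38  0.02]
to bar [-2.   0.  -3.4]
0.0 [[501.8  24.5 125. ]]
0.095 [[503.7  24.3 144.9]]
0.19 [[507.4  23.7 164.5]]
0.285 [[513.   23.  183.6]]
0.38 [[520.3  21.9 202.2]]
0.475 [[529.3  20.6 219.9]]
0.57 [[540.   19.1 236.7]]
0.665 [[552.2  17.4 252.5]]
0.666 [[552.3  17.4 252.6]]
```

Emit:
{"fn": "jog_arm", "kwargs": {"moves": [[[-1,0,-3,0,0.4,0],[0,0,0,0,0,0],[0,0,0,0,0,0],[0,0,0,0,0,0]]]}}

```text
clock: 6.45
eef_pos: [502.0, 24.8, 127.4]
eef_rot: [2.568, 1.567, 2.427]
wrist_force: [-1.2, 0.3, 1.8]
finger_gap: 11.1
```

Gripped, with the gap at 11 mm on the 12 mm bar. Now I'll lift along the arc.

Emit:
{"fn": "jog_arm", "kwargs": {"moves": [[[2,0,15,0,0,0],[3,0,15,0,0,0],[4,-1,15,0,0,0],[5,-1,15,0,0,0],[6,-1,15,0,0,0]]]}}

```text
clock: 6.95
eef_pos: [517.0, 22.6, 198.4]
eef_rot: [3.091, 1.549, 2.951]
wrist_force: [0.6, 0.3, -7.8]
finger_gap: 11.2
```

```bash
python3 st.py
```

```text
6.95 [517.   22.6 198.4] [ 0.6  0.3 -7.8] [0.2  0.09 0.02] 11.212993044409
turn [-0.24 -1.24 -0.01]
to bar [-15.2   1.9 -73.4]
```

Emit:
{"fn": "jog_arm", "kwargs": {"moves": [[[7,-1,14,0,-0.6,0],[8,-1,13,0,-0.6,0],[8,-1,12,0,0,0],[7,-1,10,0,0,0],[0,0,0,0,0,0]]]}}

```text
clock: 7.45
eef_pos: [542.3, 19.1, 245.8]
eef_rot: [3.033, 1.549, 2.893]
wrist_force: [-4.5, 0.8, -4.7]
finger_gap: 11.2
```

```bash
python3 st.py; python3 - <<'E'
from h import *
a=grab('top','t4');b=grab('wrist','w4');c=grab('scene','s4')
A=cv2.resize(a[1][150:300,250:450],(800,600),interpolation=cv2.INTER_CUBIC)
S=cv2.resize(c[1][190:310,220:380],(400,300),interpolation=cv2.INTER_CUBIC)
cv2.imwrite('pics/v4.png',np.vstack([np.hstack([cv2.resize(A,(400,300)),S]),np.hstack([cv2.resize(b[1],(400,300)),cv2.resize(b[1][150:350,380:640],(400,300))])]))
E
```

```text
7.45 [542.3  19.1 245.8] [-4.5  0.8 -4.7] [ 0.11  0.94 -0.04] 11.24516312298143
turn [-0.3  -1.19 -0.05]
to bar [ -40.5    5.4 -120.8]
```

View pics/v4.png

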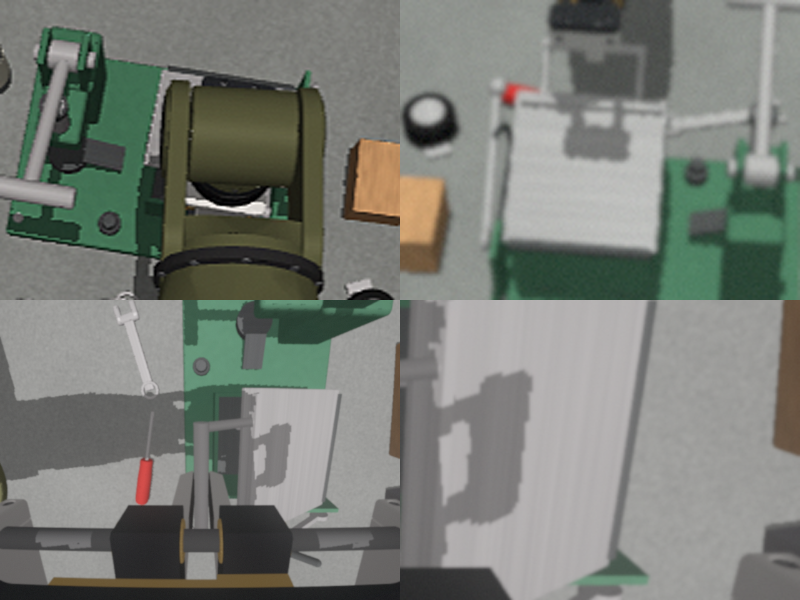

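The lid is raised and held. In the scene view its front edge is slightly below the ball. I'll measure the lid plane from depth.

```bash
cat > ang.py <<'E'
from h import *
import sys
q=np.load('q.npy');cs,sn=np.cos(q[2]),np.sin(q[2])
def PX(p,d):
    W=cloud(p,d);E=W-[q[0],q[1],0];return E[...,0]*cs+E[...,1]*sn,-E[...,0]*sn+E[...,1]*cs,W[...,2]
def ang(tag,a0):
    p,im,d=load(tag);X,Y,Z=PX(p,d);a=a0
    for _ in range(8):
        c,s=np.cos(a),np.sin(a);l=(85-X)*c+(Z-115)*s;h=(Z-115)*c-(85-X)*s
        m=(l>15)&(l<150)&(abs(Y+70)<70)&(abs(h-3)<(20 if _<4 else 8))&(d>0)
        k=np.polyfit(l[m],h[m],1);a+=np.arctan(k[0])
    return a,k[1],m.sum()
def ptr(tag,a0=.665):
    p,im,d=load(tag);X,Y,Z=PX(p,d);a=a0
    for _ in range(8):
        c,s=np.cos(a),np.sin(a);l=(85-X)*c+(Z-115)*s;h=(Z-115)*c-(85-X)*s
        m=(l>60)&(l<172)&(Y<-159)&(Y>-182)&(abs(h)<15)&(d>0)
        if m.sum()<10: return None
        a+=np.arctan(np.median(h[m]/l[m]))
    return a,np.std(h[m]/l[m]),m.sum()
for t in sys.argv[2:]: print(t,'lid',ang(t,float(sys.argv[1])),'ptr',ptr(t))
E
python3 ang.py .61 s4 w4 t4; python3 ang.py 0 s0 t0 w2
```

```text
s4 lid (np.float64(0.5854440103854822), np.float64(1.9145464919122814), np.int64(2690)) ptr (np.float64(0.7073356061143092), np.float64(0.031329411787707484), np.int64(145))
w4 lid (np.float64(0.5912226534084536), np.float64(1.3986277265544715), np.int64(19116)) ptr (np.float64(0.626128205732849), np.float64(0.018314948665996963), np.int64(15))
t4 lid (np.float64(0.5888722490600892), np.float64(2.828768693346805), np.int64(40)) ptr None
s0 lid (np.float64(0.012123536306675455), np.float64(1.1959176812945504), np.int64(2111)) ptr (np.float64(0.7035574438015779), np.float64(0.03354099580697653), np.int64(143))
t0 lid (np.float64(0.0030269937667665252), np.float64(2.3973256225790247), np.int64(3474)) ptr (np.float64(0.7014628166646751), np.float64(0.029797007672936148), np.int64(162))
w2 lid (np.float64(0.004490362138590524), np.float64(2.0456651887735076), np.int64(10096)) ptr (np.float64(0.6912020953767716), np.float64(0.033243696816447184), np.int64(479))
```

Emit:
{"fn": "jog_arm", "kwargs": {"moves": [[[5,-1,6,0,0,0],[5,-1,6,0,0,0],[0,0,0,0,0,0]]], "squeeze": 55}}

```text
clock: 7.9
eef_pos: [547.9, 18.3, 253.1]
eef_rot: [3.069, 1.536, 2.93]
wrist_force: [-5.4, 0.1, -4.2]
finger_gap: 10.9
```

```bash
python3 st.py; python3 - <<'E'
from h import *
from scipy.optimize import least_squares
for i in range(2): grab('wrist',f'w5{i}');grab('scene',f's5{i}')
q=np.load('q.npy')
pt,pw,ps=load('t0')[0],load('w2')[0],load('s0')[0]
obs=[(pt,(np.array([709,363])+.5)/4-.5+[230,150]),(pw,(np.array([303,524])+.5)/3-.5+[330,150]),(ps,np.array([259.2,224.4]))]
f=lambda X:np.concatenate([(proj(p,X)[0]-u) for p,u in obs])
r=least_squares(f,T(q,[-40,-168,210])[0]);X=r.x-[q[0],q[1],0];c,s=np.cos(q[2]),np.sin(q[2])
x,y,z=X[0]*c+X[1]*s,-X[0]*s+X[1]*c,X[2];print('ball',x,y,z,'a',np.arctan2(z-115,85-x),np.hypot(z-115,85-x),r.fun.round(2))
from ang import PX
for t in('w2','t0'):   # rod slope, free of surface offset
    p,im,d=load(t);X,Y,Z=PX(p,d);a=.67
    for _ in range(8):
        cc,ss=np.cos(a),np.sin(a);l=(85-X)*cc+(Z-115)*ss;h=(Z-115)*cc-(85-X)*ss
        m=(l>20)&(l<145)&(Y<-159)&(Y>-180)&(abs(h-3)<10)&(d>0);k=np.polyfit(l[m],h[m],1);a+=np.arctan(k[0])
    print(t,'rod slope',a,k[1],m.sum())
E
python3 ang.py .66 s50 w50 s51 w51; python3 st.py
```

```text
7.9 [547.9  18.3 253.1] [-5.4  0.1 -4.2] [-0.1   1.13  0.03] 10.879091315519437
turn [-0.42 -1.95 -0.09]
to bar [ -46.1    6.2 -128.1]
ball -40.56081894099587 -167.32178502871784 214.14235722192907 a 0.6683649465591228 159.98351867818803 [-0.49  0.1   0.03  0.11 -0.38  0.07]
w2 rod slope 0.6727087356117465 1.3616268609874491 441
t0 rod slope 0.6644716671054545 4.565281230840485 92
s50 lid (np.float64(0.6336994653198967), np.float64(1.852963106499067), np.int64(2708)) ptr (np.float64(0.7084856260754682), np.float64(0.029640128702005546), np.int64(142))
w50 lid (np.float64(0.6399501974011625), np.float64(1.3517209299496027), np.int64(17854)) ptr (np.float64(0.6812403735514176), np.float64(0.038397933357730125), np.int64(62))
s51 lid (np.float64(0.6296081996518879), np.float64(1.958309456785757), np.int64(2710)) ptr (np.float64(0.7133790839884956), np.float64(0.03322998934980104), np.int64(143))
w51 lid (np.float64(0.6361109095447869), np.float64(1.3636553670966918), np.int64(18019)) ptr (np.float64(0.6675473018825411), np.float64(0.03904534169791918), np.int64(63))
8.1 [547.5  18.4 252.5] [-6.3  1.5 -3.7] [ 0.17  1.44 -0.03] 10.714805450998325
turn [-0.42 -2.   -0.09]
to bar [ -45.7    6.2 -127.5]
```

Emit:
{"fn": "jog_arm", "kwargs": {"moves": [[[4,0,5,0,0,0],[4,0,5,0,0,0]]]}}

```text
clock: 8.3
eef_pos: [552.9, 17.7, 259.1]
eef_rot: [-3.133, 1.527, 3.011]
wrist_force: [-8.8, -3.1, -2.2]
finger_gap: 10.7
```

```bash
python3 st.py; cat > look.py <<'E'
from h import *
import sys
for i in range(3): grab('wrist',f'w{sys.argv[1]}{i}');grab('scene',f's{sys.argv[1]}{i}')
E
python3 look.py 6; python3 ang.py .66 s60 w60 s61 w61 s62 w62; python3 st.py
```

```text
8.3 [552.9  17.7 259.1] [-8.8 -3.1 -2.2] [-0.54  1.67 -0.01] 10.65208799862447
turn [-0.33 -2.51 -0.07]
to bar [ -51.1    6.8 -134.1]
s60 lid (np.float64(0.6734631462468106), np.float64(2.0956956716377753), np.int64(2716)) ptr (np.float64(0.7072237328940769), np.float64(0.02982943983827339), np.int64(144))
w60 lid (np.float64(0.6763827578835228), np.float64(1.3500314946025505), np.int64(16979)) ptr (np.float64(0.7194040295502508), np.float64(0.035931183443693), np.int64(48))
s61 lid (np.float64(0.6710682702463303), np.float64(2.1125014525416494), np.int64(2727)) ptr (np.float64(0.7097917865451645), np.float64(0.031802504817873306), np.int64(141))
w61 lid (np.float64(0.6785910003177312), np.float64(1.3484092443378377), np.int64(16876)) ptr (np.float64(0.7211062052756914), np.float64(0.034198899036054546), np.int64(38))
s62 lid (np.float64(0.674818660372813), np.float64(1.897376235932476), np.int64(2728)) ptr (np.float64(0.7102298325039565), np.float64(0.03245308436329986), np.int64(143))
w62 lid (np.float64(0.6775831748789704), np.float64(1.3482394579343764), np.int64(16927)) ptr (np.float64(0.7217718289855717), np.float64(0.03018306135419853), np.int64(41))
8.6 [553.   17.7 259.4] [-6.3 -3.1 -3.3] [-0.67  1.42  0.03] 10.52691279544821
turn [-0.34 -2.45 -0.07]
to bar [ -51.3    6.8 -134.4]
```

Lid reads 0.675 raw, or about 0.668 after removing the shut-lid bias, against a pointer angle of 0.668. I'll do one last visual check before handing in.

```bash
python3 - <<'E'
from h import *
q=np.load('q.npy');p,im,d=load('s62');p0,im0,_=load('s0')
a=.668;c,s=np.cos(a),np.sin(a)
def cut(im,p):
    k=cv2.resize(im[200:320,205:405],(800,480),interpolation=cv2.INTER_CUBIC);return k
A=cut(im,p);pts=T(q,[[85-160*c+5*s,10,115+160*s+5*c],[85-160*c+5*s,-150,115+160*s+5*c],[85-160*c,-167,115+160*s]])
for u in (proj(p,pts)-[205,200]+.5)*4-.5: cv2.circle(A,tuple(int(x) for x in u.round()),3,(0,0,255),1)
cv2.imwrite('pics/v6.png',A)
pw,iw,dw=load('w62');print('ptr ball scene diff')
dif=cv2.absdiff(im,im0).max(2);dif[:, :]=cv2.medianBlur(dif,5)
m=dif>40;n,l,st,_=cv2.connectedComponentsWithStats(m.astype(np.uint8));print([x[:5].tolist() for x in st[1:] if x[4]>25])
E
```

```text
ptr ball scene diff
[[269, 0, 50, 75, 3114], [370, 0, 36, 31, 880], [328, 8, 39, 57, 1334], [468, 17, 8, 10, 56], [322, 18, 4, 11, 40], [475, 41, 11, 16, 120], [435, 62, 58, 40, 1170], [252, 78, 13, 36, 348], [294, 84, 68, 52, 1901], [261, 98, 51, 35, 894], [357, 141, 115, 41, 2330], [278, 152, 87, 79, 3493], [265, 225, 23, 13, 227], [263, 243, 5, 19, 63], [286, 244, 26, 15, 321]]
```

View pics/v6.png

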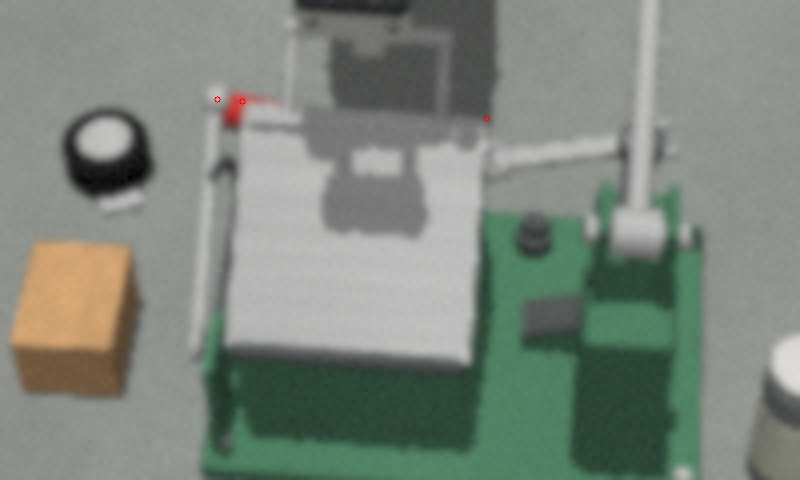

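The lid edge at about (243,106) matches the prediction to within 1–2 source px. The ball hasn't moved, and the lever is up. I'll hand it in.

```bash
python3 -c "
from cell import manip
s=manip.read_state();print(s['clock'],s['eef_pos'],s['wrist_force'],s['finger_gap']);print(manip.sign_off())"
```

```text
8.6 [553.04642927  17.74227075 259.37811573] [-6.31920912 -3.08856191 -3.30913835] 10.52691279544821
the job is handed in; nothing more can be done
None
```

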